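Pass a book spine-down through the nipping station

TASK

Take the red book from the rack and stand it, spine down as it is, in the infeed channel of the nipping station (the end nearer the rack); then slide it along the channel, under the blue head and out the other side, until its leading end touches the yellow stop. Handle it gently: it must never be jammed, pressed or bumped hard against the head or the stop. Leave it standing upright in the outfeed channel against the stop, and leave everything else where it is.

Things in the scene. Friction and masses are not known exactly. Their poses are not given: they have to be found in the camera images.
- red_book: the red-covered hardback with a yellow label patch on its covers, 0.4 kg, 28 mm thick (its x) x 200 mm long (its y) x 90 mm high (its z); it stands on its spine, the long open edges up. Origin: centre of the underside (the spine). Both ends are alike and either may lead.
- black_book: black book of the same size in the rack's other slot, origin likewise; leave it alone
- rack: fixed plywood rack, base plate 190 (x) x 180 (y) x 10 mm; origin: centre of its underside. Two slots along its y at x = -45 and +45 mm, 34 mm wide between 6 mm slats, tops 50 mm above the table. The books stand on the plate in the slots, ends 10 mm beyond it; which is in which varies.
- station: fixed nipping station; origin: on the table under the middle of the blue head. Books travel along its -y, centred on x = 0. Steel bed 12 mm thick, 130 mm wide, y = +220 to -300 mm. Head: y = +40 to -40 mm, columns out to x = +-52 mm, top at 126 mm. A grey drive housing 95 mm high stands beside it at x = +64 to +116 mm.
- head: the blue head (two columns and a beam), fixed to the station, axes as the station's; origin: middle of the passage under it, on the bed (12 mm above the table). The passage is 80 mm long (y), 34 mm wide (x) and 96 mm high: only 6 mm more than the book each way.
- infeed (a point): middle of the infeed channel (the end towards the rack), on the bed, 140 mm to +y of the head's middle, axes as the station's. Two fences 6 mm thick, 40 mm high above the bed and 40 mm apart inside run from here 75 mm to +y and 75 mm to -y, then narrow to 34 mm over the last 25 mm to the head.
- outfeed (a point): middle of the outfeed channel, on the bed, 167 mm to -y of the head's middle, axes as the station's. Two fences 6 mm thick, 40 mm high above the bed and 34 mm apart inside run from here to the head and as far the other way.
- stop: fixed yellow stop plate standing on the bed across the outfeed channel, its axes parallel to the station's: 32 mm (x) x 12 mm (y) x 75 mm high, with a 10 mm thick stud on top to 87 mm. Origin: centre of its underside, 12 mm above the table. Its contact face, towards the head, is at its y = +6 mm; where along the channel it is clamped varies.
- glue_jar: white jar with green lid, 64 mm across, 90 mm high; origin: centre of underside; leave alone
- wire_spool: cardboard spool standing on its flange, 110 mm across, 54 mm high; origin: centre of underside; leave alone
- weight: dark steel block 90 x 60 x 45 mm; origin: centre of underside; leave alone
- oil_can: green can 50 mm across, 110 mm high; origin: centre of underside; leave alone
- brush: brush lying on the table between robot and station; leave alone
- scraper: flat scraper lying on the table between robot and station; leave alone

How it is judged (in metres and radians):
On the way, in this order (a step that is already met when the one before it is completed fails the run):
1. the red book stands upright on the bed in the infeed channel, its middle at least 70 mm upstream of the middle of the head (z of red_book in the frame of station between 0.009 and 0.0155 m and x of red_book in the frame of station between -0.01 and 0.01 m and angle between red_book's own z axis and vertical below 0.15 rad and y of red_book in the frame of station between 0.07 and 0.2 m), for 0.1 s.
2. the red book is in the passage under the head, its middle within 30 mm of the head's middle (z of red_book in the frame of station between 0.009 and 0.02 m and x of red_book in the frame of station between -0.01 and 0.01 m and angle between red_book's own z axis and vertical below 0.2 rad and y of red_book in the frame of station between -0.03 and 0.03 m), for 0.05 s.
3. the red book, its middle more than 120 mm past the middle of the head, touches the stop with more than 0.5 N (z of red_book in the frame of station between 0.009 and 0.02 m and x of red_book in the frame of station between -0.01 and 0.01 m and angle between red_book's own z axis and vertical below 0.2 rad and y of red_book in the frame of station below -0.12 m and contact force between red_book and stop above 0.5 N), for 0.02 s.
At the end, for the whole second after the job is handed in: the red book stands upright (within 0.15 rad) on the bed in the outfeed channel, in line with it, released and at rest, its leading end within 3.5 mm of the stop's face (z of red_book in the frame of station between 0.009 and 0.0155 m and x of red_book in the frame of station between -0.01 and 0.01 m and angle between red_book's own z axis and vertical below 0.15 rad and linear speed of red_book below 0.01 m/s and angular speed of red_book below 0.05 rad/s and y of red_book in the frame of stop between 0.103 and 0.1095 m and angle between the y axis of red_book and the y axis of station, either way round below 0.06 rad); the robot touches nothing.
It fails at once if the red book presses or bumps on the blue head with more than 30 N (contact force between red_book and head above 30 N).
It fails at once if the red book presses or bumps on the stop with more than 25 N (contact force between red_book and stop above 25 N).
It fails at once if the black book, the jar, the spool, the steel block or the can is moved by more than 20 mm, or the brush or scraper by more than 30 mm (distance of any of black_book, glue_jar, wire_spool, weight, oil_can from where it was at the start of the episode above 0.02 m or distance of any of brush, scraper from where it was at the start of the episode above 0.03 m).
It also fails if it takes over 67 s, if anything falls off the work surface, if the arm or the gripper's body presses on something with over 40 N, if the wrist force passes 120 N, or if a joint passes its speed limit or range.

ROBOT

A 6-joint arm with a two-finger parallel gripper is mounted at the origin on the work surface. World frame = base frame: x ahead of the robot, y to its left, z up, the work surface at z = 0. Lengths are in mm, angles in rad, forces in N, time in s.
With the tool pointing down it reaches from about 400 to 925 mm from the base axis. Payload 12.5 kg.
Tool frame: the origin (TCP) lies between the finger pads; the fingertips stand 14 mm ahead of it and the grasp point (between the pads) lies 5 mm behind it; x points along the fingers, y is the direction in which the jaws open and shut, and the axes are right-handed (so a half turn about x gives the same grasp; the last joint's range is limited). The gripper opens to 95 mm and grips with 3 to 60 N. Pads are 20 mm wide; open, the fingers measure 119 mm over their backs; the gripper's body (75 mm by 180 mm) begins 59 mm behind the grasp point.
Start: joints at [-1.455, 0.491, 1.559, -0, 1.092, -0.106], TCP at [137.513, -609.703, 204.861] pointing down, gripper open.
Joint ranges: [-3.1, 3.1], [-0.84, 2.19], [0.05, 2.79], [-1.13, 4.28], [0.06, 2.93], [-2.69, 2.69]. Speed limits (rad/s): [2.22, 2.22, 2.79, 3.14, 3.14, 3.14].

INTERFACE

Orientations are given as [roll, pitch, yaw] about the fixed x, y, z axes, in that order (R = Rz(yaw) Ry(pitch) Rx(roll)).
In Python, from cell import env, cams gives the robot as it stands.
- The arm moves only by the tool carry_out, never from a script. Its arguments are lists of equal length, an entry for each row: "grip": the closure, from -1 (fully open) to 1 (shut); "linear": the shift along the tool's x, y, z scaled (see below), a list of three; "turn": the turn about the tool's x scaled (see below). In form: {"grip": [grip, ...], "linear": [[tx, ty, tz], ...], "turn": [turn, ...]}. A call has 1 to 5 rows; each row shifts and turns the commanded pose from where the row before left it, along the tool's axes as they then stand; what a row does not reach is not made up. The controller multiplies each number of a shift by 0.5 m and each number of a turn by 180 degrees. A row lasts 1/10 s, in which the tool goes at most 50 mm and 8.59 degrees, less where a joint would pass 70% of its speed; a pose out of reach is approached as far as the arm can. A call with a number of a shift or a turn outside -1 to 1 is refused whole. A call with a gripper value outside its range is refused whole. The fingers move at their own pace and stop on an object; the grip force is fixed at half the most. Time passes only in rows, so rows that do not move let the fingers close. It gives the time, the measured TCP pose, the force and the opening at its end, in the units of the state.
- env.state(): the state, without advancing time (a new reading comes with each control period).
- cams.read_camera(name): name is "scene" or "top"; returns the picture (480x640x3 uint8, blue, green, red); there is no depth.
- cams.camera_info(name): a dict with "fx", "fy", "cx", "cy" (pixels), "view" (4x4, takes a point from world to camera coordinates). Camera axes: x right, y down, z forward; pixel columns grow to the right and rows downward; lengths in mm; the calibration is good to about 2 mm. A picture is of the moment at which its call begins. camera_info takes no time and is no camera call.
- env.job_done(): hands the job in, once; it reports no verdict.
The state is a dict: "t": time; "joints": joint angles; "qvel": joint speeds; "tau": joint torques, N m; "eef_pos": TCP position; "tcp_rot": TCP orientation; "ft_force": force on the tool from outside, world axes, zero at the start; "moment": the same for the moment, N m; "opening": opening from 0.0 (shut) to 1.0 (fully open).
Only numpy, scipy, OpenCV 4.12 (cv2) and the standard library are available. Lean on these libraries where they do the work, as an engineer would, in place of code of your own. Each camera call takes 0.05 s, during which the arm holds its last target. There are 200 camera calls.

## Working session

There is one attempt and no reset: what is moved stays moved. The work goes in short steps, Python scripts to look and compute and a tool call to move; the robot and the scene stay as the last step left them, time stands still between calls to the robot, and variables do not carry over. Pictures are saved under pics/ and viewed, about 8 in all and at most 12, crops included, and the job is handed in when it is done.

Besides the shell and the picture viewer there is one more tool, called after "Request:" as name(argument=value, ...) on one line, values as JSON. carry_out: Moves the arm, as the interface text tells. Shifts and turns lie within -1 to 1; 1 stands for 0.5 m of shift or 180 degrees of turn. Its arguments: {"type":"object","properties":{"grip":{"type":"array"},"linear":{"type":"array"},"turn":{"type":"array"}},"required":["grip","linear","turn"]}

```bash
mkdir -p pics; ls; python3 - <<'E'
from cell import env,cams
import cv2
print(env.state())
for n in ("scene","top"):
    im=cams.read_camera(n); cv2.imwrite(f"pics/{n}0.png",im); print(n,cams.camera_info(n))
E
```

```text
pics
{'t': 0.0, 'joints': array([-1.45458888e+00,  4.91579682e-01,  1.55945342e+00,  8.89910522e-06,
        1.09165868e+00, -1.05626203e-01]), 'qvel': array([-0.00084677,  0.00103696,  0.00198793,  0.0001662 , -0.00033034,
        0.00012149]), 'tau': array([ 2.79886110e-03, -6.12631845e+01, -2.58179712e+01,  6.93554711e-02,
        4.82566771e-02, -1.06624213e-04]), 'eef_pos': array([ 137.49150269, -609.43820449,  204.24787465]), 'tcp_rot': array([-1.68360306,  1.56969717,  1.67981914]), 'ft_force': array([0.20687512, 0.88618439, 0.14998651]), 'moment': array([0.02912481, 0.01727199, 0.01842282]), 'opening': 0.9988859991888018}
scene {'fx': 535.9646977787374, 'fy': 535.9646977787374, 'cx': 322.75085605347107, 'cy': 240.80574379953765, 'view': array([[ 5.83180873e-02,  9.98273007e-01, -7.07130591e-03,
        -2.23673134e+01],
       [ 8.00261997e-01, -5.09827546e-02, -5.97479285e-01,
        -3.83061153e+02],
       [-5.96807957e-01,  2.91849517e-02, -8.01853167e-01,
         1.43836973e+03],
       [ 0.00000000e+00,  0.00000000e+00,  0.00000000e+00,
         1.00000000e+00]])}
top {'fx': 466.6550307569461, 'fy': 466.6550307569461, 'cx': 324.66086197103084, 'cy': 242.65041921008532, 'view': array([[ 1.44328350e-02, -9.99774907e-01,  1.55508311e-02,
        -3.37868550e+01],
       [-9.95373749e-01, -1.58432800e-02, -9.47633398e-02,
         5.24773071e+02],
       [ 9.49883854e-02, -1.41111854e-02, -9.95378361e-01,
         1.03344395e+03],
       [ 0.00000000e+00,  0.00000000e+00,  0.00000000e+00,
         1.00000000e+00]])}
```

View pics/top0.png

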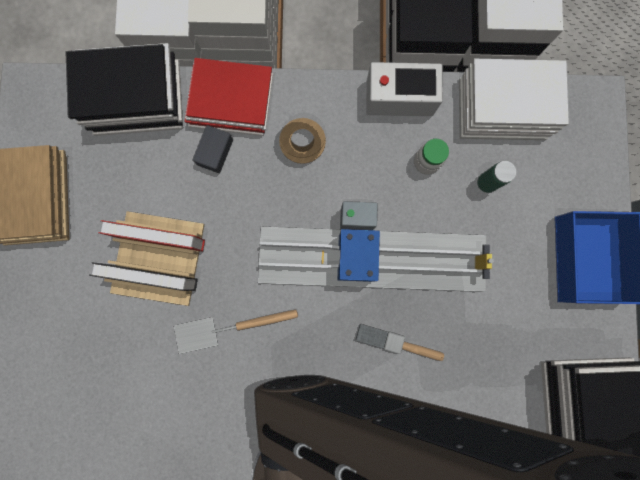

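View pics/scene0.png

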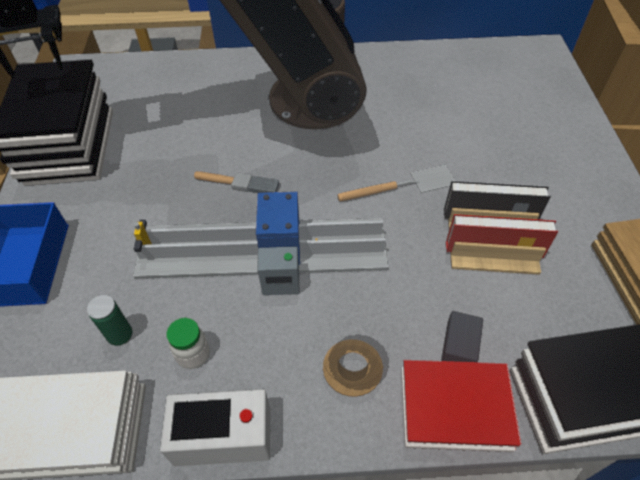

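The top view shows the red book at about (152,236), the black book at (144,277), and the station from column 258 to 487 with the head at (360,256) and the stop at (487,262). Next I'll crop closer.

```bash
python3 - <<'E'
import cv2,numpy as np
t=cv2.imread("pics/top0.png")
f=lambda im,x0,y0,x1,y1,s:cv2.resize(im[y0:y1,x0:x1],None,fx=s,fy=s,interpolation=cv2.INTER_CUBIC)
cv2.imwrite("pics/c1.png",f(t,80,205,220,310,5))
a=f(t,250,195,380,300,6)[:, :780]; 
cv2.imwrite("pics/c2.png",np.vstack([f(t,250,220,380,300,6)[:300*2]]))
cv2.imwrite("pics/c3.png",f(t,370,220,500,300,6))
E
```

```text
(no output)
```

View pics/c1.png

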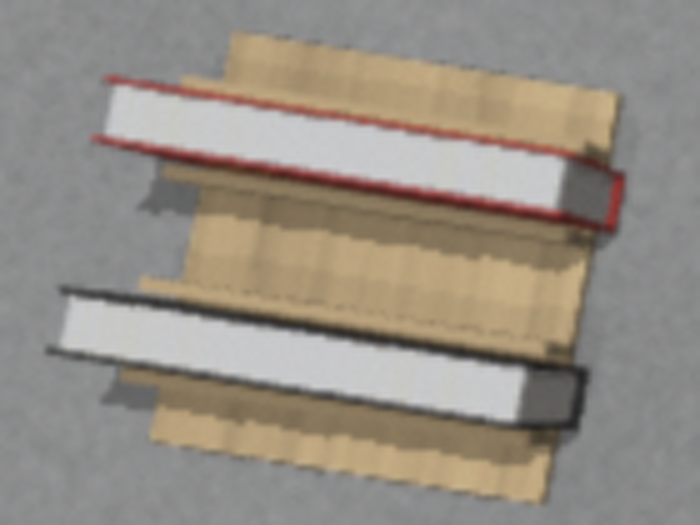

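View pics/c2.png

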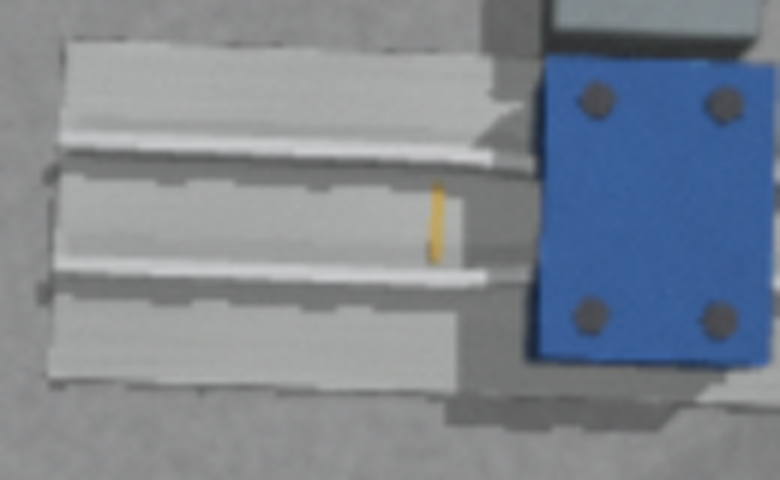

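View pics/c3.png

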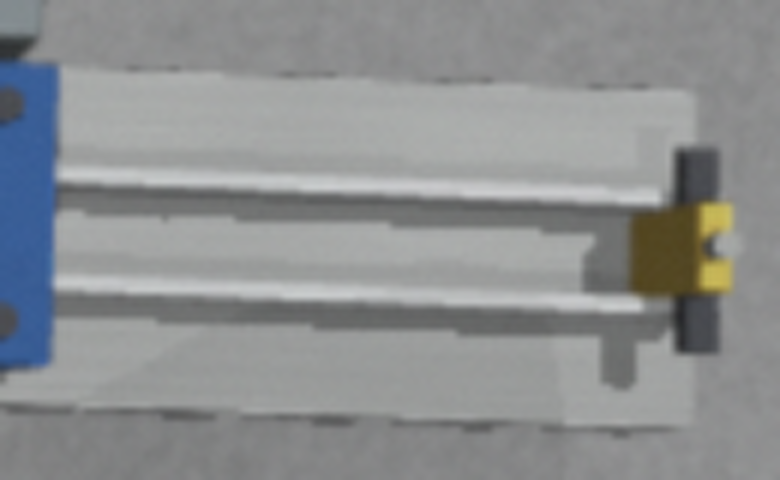

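```bash
cat > h.py <<'E'
import numpy as np
from scipy.optimize import least_squares
from scipy.spatial.transform import Rotation as Ro
from cell import env,cams
def proj(P,cam="top"):
    c=cams.camera_info(cam); q=np.c_[np.atleast_2d(P),np.ones(len(np.atleast_2d(P)))]@c["view"].T
    return np.c_[c["fx"]*q[:,0]/q[:,2]+c["cx"],c["fy"]*q[:,1]/q[:,2]+c["cy"]]
def world(p,L):
    L=np.atleast_2d(L).astype(float);c,s=np.cos(p[2]),np.sin(p[2])
    return np.c_[p[0]+c*L[:,0]-s*L[:,1],p[1]+s*L[:,0]+c*L[:,1],L[:,2]]
def fit(L,px,p0,cam="top"):
    r=least_squares(lambda p:(proj(world(p,L),cam)-px).ravel(),p0,x_scale=[100,100,.1])
    return r.x,r.fun.reshape(-1,2).round(1)
def un(c,x0,y0,s): return np.array([x0,y0])+(np.array(c)+.5)/s-.5
# move from current pose to target TCP: shift in tool axes (units), turn about tool x
def delta(target,yaw_y=None):
    s=env.state();R=Ro.from_euler("xyz",s["tcp_rot"]).as_matrix()
    d=R.T@(np.array(target)-s["eef_pos"])/500
    y=R[:,1];a=np.arctan2(y[1],y[0])
    return d.round(4),"jaw angle %.4f"%a, s["eef_pos"].round(1)
E
python3 - <<'E'
from h import *
np.set_printoptions(suppress=True,precision=4)
st=np.vstack([un([[65,40],[50,380],[547,57],[775,62],[538,360]],250,220,6),un([[695,92],[692,428],[57,65],[50,367]],370,220,6)])
L=[[65,220,12],[-65,220,12],[52,40,126],[52,-40,126],[-52,40,126],[65,-300,12],[-65,-300,12],[52,-40,126],[-52,-40,126]]
S,r=fit(L,st,[500,-50,0]);print("station",S,r.tolist())
rk=un([[232,33],[618,93],[545,502],[152,440]],80,205,5)
K,r=fit([[95,90,10],[95,-90,10],[-95,-90,10],[-95,90,10]],rk,[500,350,0]);print("rack",K,r.tolist())
bk=un([[105,77],[95,140],[622,175],[612,230]],80,205,5)
B,r=fit([[14,100,100],[-14,100,100],[14,-100,10],[-14,-100,10]],bk,[530,350,0]);print("book",B,r.tolist())
print("book from rack",world(K,[[45,0,10]]))
sp=un([[700,205],[700,292],[732,204],[732,292]],370,220,6)
P,r=fit([[16,6,87],[-16,6,87],[16,-6,87],[-16,-6,87]],sp,[500,-350,0]);print("stop",P,r.tolist())
c,s=np.cos(S[2]),np.sin(S[2]);d=P[:2]-S[:2];print("stop in station",c*d[0]+s*d[1],-s*d[0]+c*d[1])
print(Ro.from_euler("xyz",env.state()["tcp_rot"]).as_matrix())
E
```

```text
station [492.0452 -95.7351  -0.0208] [[-0.3, 0.2], [-0.5, 0.2], [-0.1, -0.3], [0.6, 0.3], [-0.3, -0.2], [-0.2, -0.2], [0.1, 0.3], [0.3, -0.2], [0.3, 0.0]]
rack [486.231  355.9297  -0.1383] [[0.1, -0.3], [0.2, -0.3], [-0.1, 0.2], [-0.2, 0.4]]
book [530.8375 350.2095  -0.1443] [[-0.2, -0.3], [-0.9, 0.1], [0.7, -0.4], [0.5, 0.6]]
book from rack [[530.8015 349.7271  10.    ]]
stop [ 485.6069 -376.8945   -0.0136] [[-0.2, -0.3], [-0.1, 0.1], [0.1, -0.0], [0.2, 0.3]]
stop in station -0.5976107471763132 -281.23252551538326
[[-0.0001  0.22   -0.9755]
 [ 0.001  -0.9755 -0.22  ]
 [-1.     -0.001  -0.0001]]
```

Request:
carry_out(grip=[-1,-1,-1,-1,-1], linear=[[-0.02,0,0],[-0.02,0,0],[0,0,0],[0,0,0],[0,0,0]], turn=[-0.0428,-0.0428,-0.0428,-0.0428,-0.0428])

```text
t: 0.6
eef_pos: [137.5, -609.5, 224.6]
tcp_rot: [-2.363, 1.57, 1.679]
ft_force: [0.6, 0.2, -0.5]
opening: 0.998
```

Request:
carry_out(grip=[-1,-1,-1,-1,-1], linear=[[0,0,0],[0,0,0],[0,0,0],[0,0,0],[0,0,0]], turn=[-0.0428,-0.0428,-0.0428,-0.0428,0])

```text
t: 1.1
eef_pos: [137.5, -609.6, 224.5]
tcp_rot: [-2.845, 1.57, 1.731]
ft_force: [0.5, 0.2, 0.4]
opening: 1.001
```

```bash
python3 -c "
from h import *
print(delta([530,-300,220]),delta([530.8,349.9,220]))"
```

```text
(array([ 0.0093,  0.6932, -0.7205]), 'jaw angle -0.1369', array([ 137.5, -609.6,  224.5])) (array([ 0.0101,  0.5174, -2.0083]), 'jaw angle -0.1369', array([ 137.5, -609.6,  224.5]))
```

Request:
carry_out(grip=[-1,-1,-1,-1,-1], linear=[[0,0.065,-0.068],[0,0.065,-0.068],[0,0.065,-0.068],[0,0.065,-0.068],[0,0.065,-0.068]], turn=[0,0,0,0,0])

```text
t: 1.6
eef_pos: [323.2, -462.5, 224.8]
tcp_rot: [1.487, 1.571, -0.228]
ft_force: [0.3, -0.8, 0.1]
opening: 1.002
```

Request:
carry_out(grip=[-1,-1,-1,-1,-1], linear=[[0,0.065,-0.068],[0,0.065,-0.068],[0,0.065,-0.068],[0,0.065,-0.068],[0,0.065,-0.068]], turn=[0,0,0,0,0])

```text
t: 2.1
eef_pos: [507.8, -316.5, 224.9]
tcp_rot: [0.481, 1.571, -1.234]
ft_force: [0.7, -0.9, 0.7]
opening: 0.998
```

```bash
python3 -c "
from h import *
print(delta([530.8,349.9,220]))"
```

```text
(array([ 0.0096, -0.1449, -1.3256]), 'jaw angle -0.1435', array([ 507.8, -316.5,  224.9]))
```

Request:
carry_out(grip=[-1,-1,-1,-1,-1], linear=[[0,-0.0097,-0.088],[0,-0.0097,-0.088],[0,-0.0097,-0.088],[0,-0.0097,-0.088],[0,-0.0097,-0.088]], turn=[0,0,0,0,0])

```text
t: 2.6
eef_pos: [512.6, -95.0, 224.8]
tcp_rot: [-1.242, 1.571, -2.956]
ft_force: [0.1, -0.6, -0.1]
opening: 1.0
```

Request:
carry_out(grip=[-1,-1,-1,-1,-1], linear=[[0,-0.0097,-0.088],[0,-0.0097,-0.088],[0,-0.0097,-0.088],[0,-0.0097,-0.088],[0,-0.0097,-0.088]], turn=[0,0,0,0,0])

```text
t: 3.1
eef_pos: [519.0, 126.3, 224.8]
tcp_rot: [-0.189, 1.571, -1.903]
ft_force: [1.2, -0.6, 0.1]
opening: 1.001
```

Request:
carry_out(grip=[-1,-1,-1,-1,-1], linear=[[0,-0.0097,-0.088],[0,-0.0097,-0.088],[0,-0.0097,-0.088],[0,-0.0097,-0.088],[0,-0.0097,-0.07]], turn=[0,0,0,0,0])

```text
t: 3.6
eef_pos: [524.1, 339.2, 224.5]
tcp_rot: [-0.97, 1.571, -2.684]
ft_force: [1.0, -0.7, 0.2]
opening: 0.999
```

Request:
carry_out(grip=[-1], linear=[[0,0,0]], turn=[0])

```text
t: 3.7
eef_pos: [523.9, 340.5, 224.1]
tcp_rot: [-2.175, 1.57, 2.398]
ft_force: [0.7, -0.1, -0.5]
opening: 1.002
```

```bash
python3 -c "
from h import *
print(delta([530.8,349.9,78]))"
```

```text
(array([ 0.2922,  0.0112, -0.0205]), 'jaw angle -0.1397', array([523.9, 340.5, 224.1]))
```

Request:
carry_out(grip=[-1,-1,-1,-1,-1], linear=[[0.02,0.0112,-0.0205],[0.06,0,0],[0.06,0,0],[0.06,0,0],[0.04,0,0]], turn=[0,0,0,0,0])

```text
t: 4.2
eef_pos: [531.3, 344.9, 102.0]
tcp_rot: [-0.886, 1.568, -2.599]
ft_force: [0.2, 0.5, -0.2]
opening: 0.999
```

Request:
carry_out(grip=[-1,-1,-1], linear=[[0.03,0,0],[0.02,0,0],[0,0,0]], turn=[0,0,0])

```text
t: 4.5
eef_pos: [531.4, 345.7, 78.6]
tcp_rot: [-0.891, 1.569, -2.602]
ft_force: [0.2, -0.5, 0.5]
opening: 1.002
```

Request:
carry_out(grip=[1,1,1,1,1], linear=[[0,0,0],[0,0,0],[0,0,0],[0,0,0],[0,0,0]], turn=[0,0,0,0,0])

```text
t: 5.0
eef_pos: [531.6, 346.3, 80.1]
tcp_rot: [2.025, 1.57, 0.316]
ft_force: [-0.4, -0.6, 0.1]
opening: 0.637
```

Request:
carry_out(grip=[1,1,1,1,1], linear=[[0,0,0],[0,0,0],[0,0,0],[0,0,0],[0,0,0]], turn=[0,0,0,0,0])

```text
t: 5.5
eef_pos: [531.4, 346.2, 79.7]
tcp_rot: [-0.496, 1.571, -2.206]
ft_force: [-0.3, -0.7, -0.6]
opening: 0.292
```

```bash
python3 -c "
from h import *
print(delta([530.8,349.9,78]),env.state()['ft_force'],env.state()['opening']*95)"
```

```text
(array([ 0.0035, -0.0023, -0.0071]), 'jaw angle -0.1388', array([531.4, 346.2,  79.7])) [-0.34975121 -0.65208644 -0.58916346] 27.7220239005841
```

Request:
carry_out(grip=[1,1,1,1,1], linear=[[0,0,0],[0,0,0],[-0.01,0,0],[-0.02,0,0],[-0.03,0,0]], turn=[0,0,0,0,0])

```text
t: 6.0
eef_pos: [531.1, 346.0, 109.9]
tcp_rot: [-0.898, 1.569, -2.607]
ft_force: [0.7, 0.2, -3.5]
opening: 0.292
```

Request:
carry_out(grip=[1,1,1,1,1], linear=[[-0.04,0,0],[-0.04,0,0],[-0.04,0,0],[-0.04,0,0],[0,0,0]], turn=[0,0,0,0,0])

```text
t: 6.5
eef_pos: [532.4, 346.7, 193.0]
tcp_rot: [2.169, 1.566, 0.46]
ft_force: [-0.2, 0.5, -3.6]
opening: 0.291
```

```bash
python3 -c "
from h import *
import cv2
S=[492.05,-95.74,-.0208]
im=cams.read_camera('scene');cv2.imwrite('pics/lift.png',im)
print(delta(world(S,[0,156,190])[0]),world(S,[0,156,190]),env.state()['ft_force'],env.state()['opening']*95)"
```

```text
(array([0.0014, 0.0069, 0.5769]), 'jaw angle -0.1388', array([531.8, 346.4, 191.1])) [[495.29456603  60.2262553  190.        ]] [-0.26695717 -0.93612108 -4.85128606] 27.987784128999564
```

View pics/lift.png

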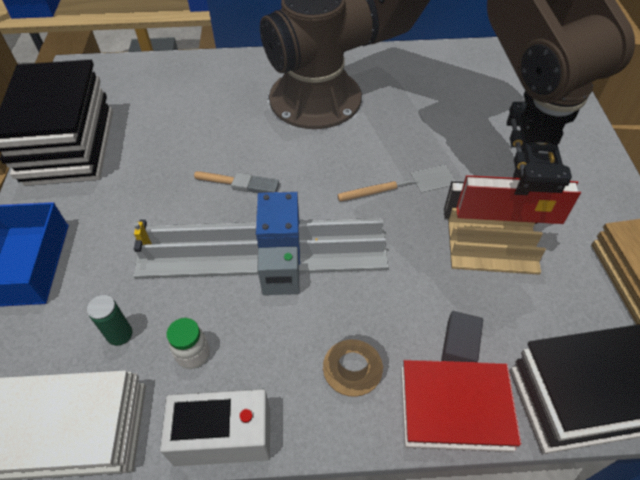

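Request:
carry_out(grip=[1,1,1,1,1], linear=[[0,0,0],[0,0,0],[0,-0.005,0.04],[0,-0.008,0.076],[0,-0.008,0.076]], turn=[-0.018,-0.0196,0,0,0])

```text
t: 7.05
eef_pos: [518.0, 249.5, 188.3]
tcp_rot: [-1.129, 1.569, -2.719]
ft_force: [0.8, -0.9, -3.8]
opening: 0.29
```

Request:
carry_out(grip=[1,1,1,1,1], linear=[[0,-0.008,0.076],[0,-0.008,0.076],[0,-0.008,0.076],[0,-0.008,0.076],[0,-0.006,0.06]], turn=[0,0,0,0,0])

```text
t: 7.55
eef_pos: [495.2, 67.1, 188.9]
tcp_rot: [-1.393, 1.569, -2.985]
ft_force: [-0.2, 0.9, -3.2]
opening: 0.295
```

Request:
carry_out(grip=[1,1], linear=[[0,0,0],[0,0,0]], turn=[0,0])

```text
t: 7.75
eef_pos: [495.9, 68.4, 189.1]
tcp_rot: [-1.577, 1.57, 3.113]
ft_force: [0.3, 0.9, -4.0]
opening: 0.286
```

```bash
python3 -c "
from h import *
import cv2
S=[492.05,-95.74,-.0208]
print(delta(world(S,[0,156,190])[0]),env.state()['ft_force'])
im=cams.read_camera('top');cv2.imwrite('pics/in1.png',cv2.resize(im[190:310,180:390],None,fx=3.8,fy=3.8,interpolation=2))"
```

```text
(array([-0.0017, -0.0008,  0.0164]), 'jaw angle -0.0224', array([495.9,  68.4, 189.1])) [ 0.27086143  0.87029268 -3.95431426]
```

View pics/in1.png

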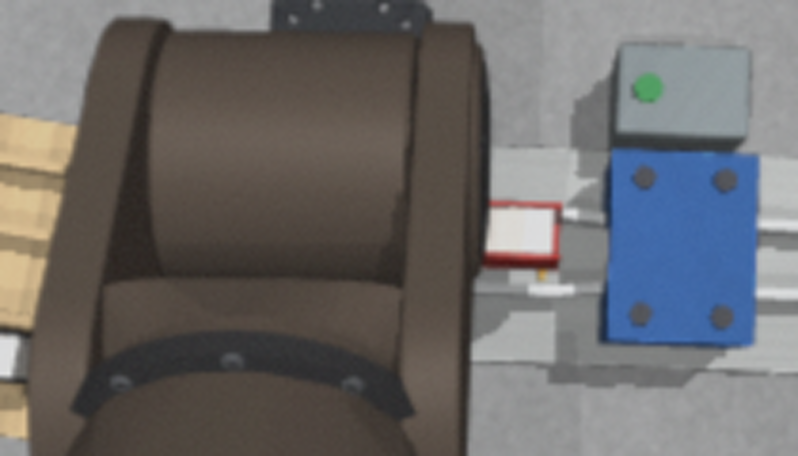

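```bash
python3 -c "
from h import *
p=[495.9,68.4,-.0224]
z=189.5-69.3
q=proj(world(p,[[14,-96.3,z+90],[-14,-96.3,z+90],[14,-96.3,z],[-14,-96.3,z]]))
print((q+.5-[180,190])*3.8-.5)"
```

```text
[[561.25542623 201.28836449]
 [559.18544975 258.04924817]
 [557.73245125 217.01971068]
 [555.84589387 268.52625211]]
```

Request:
carry_out(grip=[1,1,1,1,1], linear=[[0.03,0,0],[0.05,0,0],[0.05,0,0],[0.04,0,0],[0.016,0,0]], turn=[0,0,0,0,0])

```text
t: 8.3
eef_pos: [495.4, 69.9, 94.9]
tcp_rot: [-1.535, 1.568, -3.125]
ft_force: [0.1, 0.2, -3.3]
opening: 0.292
```

Request:
carry_out(grip=[1,1,1,1,1], linear=[[0.01,0,0],[0.008,0,0],[0.004,0,0],[0.003,0,0],[0,0,0]], turn=[0,0,0,0,0])

```text
t: 8.8
eef_pos: [496.3, 68.9, 84.6]
tcp_rot: [1.436, 1.57, -0.156]
ft_force: [-0.1, 0.3, -3.4]
opening: 0.292
```

Request:
carry_out(grip=[1,1,1], linear=[[0.003,0,0],[0.002,0,0],[0,0,0]], turn=[0,0,0])

```text
t: 9.1
eef_pos: [496.3, 68.8, 81.9]
tcp_rot: [1.081, 1.57, -0.51]
ft_force: [-0.1, -0.3, -1.9]
opening: 0.292
```

Request:
carry_out(grip=[1,1,1], linear=[[0.001,0,0],[0.001,0,0],[0,0,0]], turn=[0,0,0])

```text
t: 9.4
eef_pos: [496.4, 68.6, 81.7]
tcp_rot: [1.008, 1.57, -0.584]
ft_force: [-2.5, -2.8, 10.2]
opening: 0.289
```

Request:
carry_out(grip=[1,1,1,1,1], linear=[[-0.0015,0,0],[0,-0.0003,0.01],[0,-0.0003,0.016],[0,-0.0003,0.016],[0,-0.0003,0.016]], turn=[0,0,0,0,0])

```text
t: 9.9
eef_pos: [495.2, 39.2, 81.7]
tcp_rot: [1.73, 1.57, 0.138]
ft_force: [-0.0, 3.3, 2.4]
opening: 0.294
```

Request:
carry_out(grip=[1,1,1,1,1], linear=[[0,0,0.014],[0,0,0.014],[0,0,0.014],[0,0,0.014],[0,0,0]], turn=[0,0,0,0,0])

```text
t: 10.4
eef_pos: [494.5, 10.7, 81.7]
tcp_rot: [0.273, 1.57, -1.319]
ft_force: [-0.9, -4.5, 5.8]
opening: 0.293
```

```bash
python3 -c "
from h import *
S=[492.05,-95.74,-.0208]
for i in range(1):
  print(delta(world(S,[0,60,81.5])[0]),env.state()['ft_force'],env.state()['moment'])"
```

```text
(array([ 0.0004, -0.0005,  0.0929]), 'jaw angle -0.0209', array([494.5,  10.7,  81.7])) [-0.85589375 -4.52379537  5.84949877] [-0.69535958 -0.07233735  0.09026372]
```

Request:
carry_out(grip=[1,1,1,1,1], linear=[[-0.0006,0,0.01],[0,0,0.012],[0,0,0.012],[0,0,0.012],[0,0,0.012]], turn=[0,0,0,0,0])

```text
t: 10.9
eef_pos: [493.7, -17.7, 81.7]
tcp_rot: [-1.381, 1.57, -2.973]
ft_force: [-0.5, 2.4, -0.6]
opening: 0.292
```

Request:
carry_out(grip=[1,1,1,1,1], linear=[[0,0,0.012],[0,0,0.012],[0,0,0.01],[0,0,0],[0,0,0]], turn=[0,0,0,0,0])

```text
t: 11.4
eef_pos: [493.5, -34.3, 81.8]
tcp_rot: [0.218, 1.571, -1.374]
ft_force: [-0.7, -1.5, -2.2]
opening: 0.292
```

```bash
python3 -c "
from h import *
S=[492.05,-95.74,-.0208]
for i in range(1):
  print(delta(world(S,[0,60,81.5])[0]),env.state()['ft_force'],env.state()['moment'])"
```

```text
(array([ 0.0007, -0.0003,  0.0029]), 'jaw angle -0.0210', array([493.5, -34.3,  81.8])) [-0.65738529 -1.48538324 -2.21918896] [-0.10628776 -0.12521211  0.01563542]
```

Request:
carry_out(grip=[0,0,0,0,0], linear=[[0,0,0],[0,0,0],[0,0,0],[0,0,0],[0,0,0]], turn=[0,0,0,0,0])

```text
t: 11.9
eef_pos: [493.5, -34.0, 81.9]
tcp_rot: [0.719, 1.571, -0.873]
ft_force: [-0.0, -0.0, 0.1]
opening: 0.497
```

Request:
carry_out(grip=[0,0,0,0,0], linear=[[0,0,-0.03],[0,0,-0.05],[0,0,-0.05],[0,0,-0.05],[0,0,0]], turn=[0,0,0,0,0])

```text
t: 12.4
eef_pos: [495.2, 57.9, 81.9]
tcp_rot: [2.643, 1.571, 1.054]
ft_force: [-0.0, -1.5, -0.6]
opening: 0.502
```

```bash
python3 -c "
from h import *
import cv2
S=[492.05,-95.74,-.0208]
print(delta(world(S,[0,151,81.5])[0]),env.state()['ft_force'],env.state()['opening'])
a=cams.read_camera('top');b=cams.read_camera('scene')
cv2.imwrite('pics/r1.png',np.hstack([cv2.resize(a[190:310,220:400],(390,260),interpolation=2),cv2.resize(b[170:310,230:440],(390,260),interpolation=2)]))"
```

```text
(array([0.0008, 0.0001, 0.0053]), 'jaw angle -0.0184', array([495.2,  57.9,  81.9])) [-0.01494725 -1.46107518 -0.55378079] 0.5015086575962062
```

View pics/r1.png

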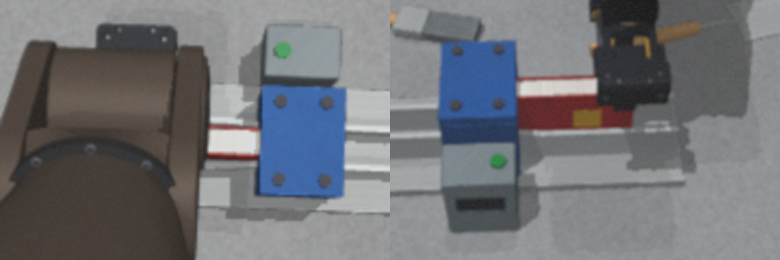

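Request:
carry_out(grip=[1,1,1,1,1], linear=[[0,0,0],[0,0,0],[0,0,0],[0,0,0],[0,0,0]], turn=[0,0,0,0,0])

```text
t: 13.0
eef_pos: [495.4, 55.5, 81.8]
tcp_rot: [0.072, 1.571, -1.52]
ft_force: [-0.1, -1.4, -0.7]
opening: 0.292
```

Request:
carry_out(grip=[1,1,1,1,1], linear=[[0,0,0],[0,0,0.006],[0,0,0.012],[0,0,0.012],[0,0,0.012]], turn=[0,0,0,0,0])

```text
t: 13.5
eef_pos: [494.9, 34.4, 81.9]
tcp_rot: [1.332, 1.571, -0.259]
ft_force: [0.1, 2.3, 0.4]
opening: 0.292
```

```bash
python3 -c "
from h import *
S=[492.05,-95.74,-.0208]
print(delta(world(S,[0,58,81.5])[0]),env.state()['ft_force'],env.state()['moment'],env.state()['opening'])"
```

```text
(array([ 0.0007, -0.0003,  0.1443]), 'jaw angle -0.0207', array([494.9,  34.4,  81.9])) [0.115836   2.26508784 0.38954955] [ 0.31941183 -0.16931284  0.03227166] 0.29180803068285205
```

Request:
carry_out(grip=[1,1,1,1,1], linear=[[0,0,0.013],[0,0,0.013],[0,0,0.013],[0,0,0.013],[0,0,0.013]], turn=[0,0,0,0,0])

```text
t: 14.0
eef_pos: [494.2, 1.8, 81.8]
tcp_rot: [-0.739, 1.571, -2.33]
ft_force: [0.5, 1.6, 0.4]
opening: 0.288
```

Request:
carry_out(grip=[1,1,1,1,1], linear=[[0,0,0.013],[0,0,0.013],[0,0,0.013],[0,0,0.013],[0,0,0.013]], turn=[0,0,0,0,0])

```text
t: 14.5
eef_pos: [493.5, -30.6, 81.9]
tcp_rot: [-0.47, 1.571, -2.062]
ft_force: [0.1, 1.5, -0.0]
opening: 0.293
```

Request:
carry_out(grip=[1,1,1], linear=[[0,0,0.01],[0,0,0],[0,0,0]], turn=[0,0,0])

```text
t: 14.8
eef_pos: [493.5, -35.4, 81.8]
tcp_rot: [0.191, 1.57, -1.401]
ft_force: [0.3, -0.7, -0.5]
opening: 0.293
```

```bash
python3 -c "
from h import *
S=[492.05,-95.74,-.0208]
print(delta(world(S,[0,58,81.5])[0]),env.state()['ft_force'],env.state()['moment'],env.state()['opening'])"
```

```text
(array([ 0.0007, -0.0003,  0.0047]), 'jaw angle -0.0210', array([493.5, -35.4,  81.8])) [ 0.28373225 -0.70328    -0.45599384] [-0.25698425 -0.14046953  0.00324801] 0.29337469247246145
```

Request:
carry_out(grip=[0,0,0,0,0], linear=[[0,0,0],[0,0,0],[0,0,0],[0,0,0],[-0.02,0,0]], turn=[0,0,0,0,0])

```text
t: 15.3
eef_pos: [492.9, -34.9, 91.4]
tcp_rot: [-1.709, 1.569, 2.983]
ft_force: [-0.6, 0.2, 0.3]
opening: 0.497
```

Request:
carry_out(grip=[0,0,0,0,0], linear=[[-0.06,0,0],[-0.06,0,0],[-0.04,0,0],[0,0,0.04],[0,0,0.06]], turn=[0,0,0,0,0])

```text
t: 15.8
eef_pos: [492.7, -84.8, 173.5]
tcp_rot: [1.319, 1.569, -0.271]
ft_force: [0.1, 0.0, 0.2]
opening: 0.499
```

Request:
carry_out(grip=[0,0,0,0,0], linear=[[0,0,0.06],[0,0,0.055],[0,0,0.03],[0,0,0],[0,0,0]], turn=[0,0,0,0,0])

```text
t: 16.3
eef_pos: [490.8, -157.0, 172.0]
tcp_rot: [-2.71, 1.571, 1.981]
ft_force: [0.5, 0.4, 0.3]
opening: 0.499
```

```bash
python3 -c "
from h import *
import cv2
S=[492.05,-95.74,-.0208]
print(delta(world(S,[0,-62,81.5])[0]),env.state()['ft_force'],env.state()['opening'])
a=cams.read_camera('top');b=cams.read_camera('scene')
cv2.imwrite('pics/r2.png',np.hstack([cv2.resize(a[190:310,320:500],(390,260),interpolation=2),cv2.resize(b[170:310,120:330],(390,260),interpolation=2)]))"
```

```text
(array([ 0.181 , -0.    ,  0.0014]), 'jaw angle -0.0213', array([ 490.8, -157. ,  172. ])) [0.47031909 0.35598614 0.32320504] 0.4994692277576915
```

View pics/r2.png

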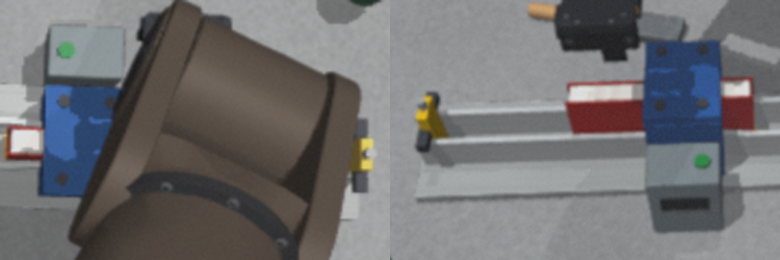

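Request:
carry_out(grip=[0,0,0,0,0], linear=[[0.03,0,0],[0.05,0,0],[0.05,0,0],[0.035,0,0],[0.015,0,0]], turn=[0,0,0,0,0])

```text
t: 16.9
eef_pos: [490.5, -156.4, 80.6]
tcp_rot: [-1.98, 1.569, 2.713]
ft_force: [0.1, -0.3, -0.8]
opening: 0.5
```

Request:
carry_out(grip=[0,1,1,1,1], linear=[[0,0,0],[0,0,0],[0,0,0],[0,0,0],[0,0,0]], turn=[0,0,0,0,0])

```text
t: 17.4
eef_pos: [491.1, -157.6, 82.6]
tcp_rot: [1.134, 1.57, -0.458]
ft_force: [-2.7, 1.3, 5.4]
opening: 0.295
```

Request:
carry_out(grip=[1,1], linear=[[0,0,0],[0,0,0]], turn=[0,0])

```text
t: 17.6
eef_pos: [491.1, -157.6, 82.6]
tcp_rot: [1.161, 1.57, -0.43]
ft_force: [-1.0, 1.9, 6.3]
opening: 0.29
```

```bash
python3 -c "
from h import *
import cv2
S=[492.05,-95.74,-.0208]
print(delta(world(S,[0,-62,81.5])[0]),env.state()['ft_force'],env.state()['opening'])
sc=lambda q:(q+.5-[120,170])*260/140*[1,1]+[390,0]
for m in (-22,-26,-30): print(m,sc(proj(world(S,[[14,m-100,102],[-14,m-100,102],[14,m-100,12],[14,m+100,102]]),'scene')).round(0).tolist())
print('stop',sc(proj(world(S,[[16,-275.2,87],[-16,-275.2,87],[16,-287.2,87]]),'scene')).round(0).tolist())"
```

```text
(array([ 0.0021, -0.0007,  0.0002]), 'jaw angle -0.0209', array([ 491.1, -157.6,   82.6])) [-0.97565372  1.85577416  6.27138906] 0.2904242732031287
-22 [[567.0, 104.0], [569.0, 84.0], [581.0, 154.0], [757.0, 98.0]]
-26 [[563.0, 104.0], [565.0, 84.0], [577.0, 154.0], [753.0, 98.0]]
-30 [[559.0, 104.0], [562.0, 84.0], [573.0, 154.0], [749.0, 98.0]]
stop [[425.0, 119.0], [430.0, 96.0], [413.0, 120.0]]
```

Request:
carry_out(grip=[1,1,1,1,1], linear=[[-0.0008,0,0.006],[0,0,0.013],[0,0,0.018],[0,0,0.018],[0,0,0.018]], turn=[0,0,0,0,0])

```text
t: 18.1
eef_pos: [490.2, -194.5, 82.6]
tcp_rot: [2.203, 1.57, 0.611]
ft_force: [-1.2, 5.8, 5.9]
opening: 0.288
```

Request:
carry_out(grip=[1,1,1,1,1], linear=[[0,0,0.018],[0,0,0.018],[0,0,0.018],[0,0,0.018],[0,0,0.018]], turn=[0,0,0,0,0])

```text
t: 18.6
eef_pos: [489.2, -239.5, 82.6]
tcp_rot: [2.397, 1.57, 0.805]
ft_force: [0.2, 5.2, 6.4]
opening: 0.291
```

Request:
carry_out(grip=[1,1,1,1,1], linear=[[0,0,0.018],[0,0,0.018],[0,0,0.018],[0,0,0.018],[0,0,0.01]], turn=[0,0,0,0,0])

```text
t: 19.1
eef_pos: [488.3, -280.7, 82.6]
tcp_rot: [2.519, 1.57, 0.927]
ft_force: [0.2, 6.3, 7.3]
opening: 0.291
```

Request:
carry_out(grip=[1,1,1,1,1], linear=[[0,0,0.008],[0,0,0.008],[0,0,0.004],[0,0,0],[0,0,0]], turn=[0,0,0,0,0])

```text
t: 19.6
eef_pos: [488.1, -290.6, 82.6]
tcp_rot: [0.906, 1.57, -0.685]
ft_force: [-1.2, 2.2, 5.0]
opening: 0.288
```

```bash
python3 -c "
from h import *
import cv2
S=[492.05,-95.74,-.0208]
print(delta(world(S,[0,-212,81.5])[0]),env.state()['ft_force'],env.state()['moment'],env.state()['opening'])
b=cams.read_camera('scene')
a=cams.read_camera('top')
cv2.imwrite('pics/r3.png',np.hstack([cv2.resize(b[190:270,120:220],(500,400),interpolation=2),cv2.resize(a[220:300,450:510],(300,400),interpolation=2)]))"
```

```text
(array([ 0.0021, -0.0002,  0.0342]), 'jaw angle -0.0211', array([ 488.1, -290.6,   82.6])) [-1.17361598  2.24726114  5.0030207 ] [ 0.41168391 -0.08914469  0.04292894] 0.2881117680980362
```

View pics/r3.png

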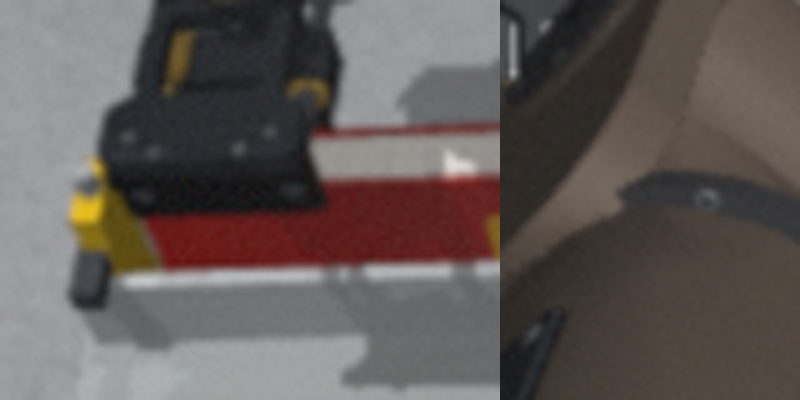

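Request:
carry_out(grip=[1,1,1,1,1], linear=[[0,0,0.005],[0,0,0.005],[0,0,0.005],[0,0,0.004],[0,0,0.002]], turn=[0,0,0,0,0])

```text
t: 20.2
eef_pos: [487.9, -300.7, 82.6]
tcp_rot: [2.935, 1.57, 1.343]
ft_force: [0.1, 5.4, 7.1]
opening: 0.288
```

Request:
carry_out(grip=[1,1,1,1,1], linear=[[0,0,0.001],[0,0,0.001],[0,0,0.001],[0,0,0.001],[0,0,0.001]], turn=[0,0,0,0,0])

```text
t: 20.7
eef_pos: [487.8, -303.1, 82.6]
tcp_rot: [3.014, 1.57, 1.422]
ft_force: [0.1, 5.2, 6.6]
opening: 0.293
```

Request:
carry_out(grip=[1,1,1], linear=[[0,0,0.001],[0,0,0.001],[0,0,0.001]], turn=[0,0,0])

```text
t: 21.0
eef_pos: [487.8, -304.6, 82.6]
tcp_rot: [2.898, 1.57, 1.306]
ft_force: [0.1, 5.8, 6.9]
opening: 0.293
```

Request:
carry_out(grip=[1,1], linear=[[0,0,0.001],[0,0,0.001]], turn=[0,0])

```text
t: 21.2
eef_pos: [487.7, -305.6, 82.6]
tcp_rot: [3.138, 1.57, 1.546]
ft_force: [0.6, 5.1, 5.9]
opening: 0.292
```

Request:
carry_out(grip=[1,1], linear=[[0,0,0.001],[0,0,0.001]], turn=[0,0])

```text
t: 21.4
eef_pos: [487.7, -306.2, 82.6]
tcp_rot: [-3.056, 1.57, 1.636]
ft_force: [-0.0, 10.0, 8.1]
opening: 0.292
```

Request:
carry_out(grip=[1,1], linear=[[0,0,0.001],[0,0,0.001]], turn=[0,0])

```text
t: 21.6
eef_pos: [487.7, -306.3, 82.6]
tcp_rot: [-2.958, 1.568, 1.733]
ft_force: [3.3, 15.7, 9.7]
opening: 0.295
```

Request:
carry_out(grip=[1,0,0,0,0], linear=[[0,0,-0.0012],[0,0,0],[0,0,0],[0,0,0],[0,0,0]], turn=[0,0,0,0,0])

```text
t: 22.1
eef_pos: [487.7, -307.3, 82.2]
tcp_rot: [-0.257, 1.571, -1.848]
ft_force: [0.1, -0.4, -0.1]
opening: 0.495
```

Request:
carry_out(grip=[0,0,0,0,0], linear=[[-0.02,0,0],[-0.06,0,0],[-0.08,0,0],[-0.08,0,0],[-0.06,0,0]], turn=[0,0,0,0,0])

```text
t: 22.6
eef_pos: [488.0, -307.1, 235.6]
tcp_rot: [0.866, 1.568, -0.725]
ft_force: [-0.0, 0.2, 0.2]
opening: 0.496
```

Request:
carry_out(grip=[0,0,0,0,0], linear=[[0,0,-0.06],[0,0,-0.09],[0,0,-0.09],[0,0,-0.09],[0,0,-0.09]], turn=[0,0,0,0,0])

```text
t: 23.1
eef_pos: [491.9, -95.4, 233.1]
tcp_rot: [1.182, 1.57, -0.41]
ft_force: [0.7, -0.1, 0.6]
opening: 0.499
```

Request:
carry_out(grip=[0,0,0,0,0], linear=[[0,0,-0.09],[0,0,-0.09],[0,0,-0.06],[0,0,0],[0,0,0]], turn=[0,0,0,0,0])

```text
t: 23.6
eef_pos: [494.6, 23.3, 232.8]
tcp_rot: [1.096, 1.57, -0.494]
ft_force: [-0.3, 0.2, 0.3]
opening: 0.497
```

```bash
python3 -c "
from h import *
import cv2
b=cams.read_camera('scene')
a=cams.read_camera('top')
cv2.imwrite('pics/f.png',np.vstack([cv2.resize(a[225:300,370:500],(780,300),interpolation=2)[:,:],cv2.resize(b[190:270,110:310],(780,300),interpolation=2)]))"
```

```text
(no output)
```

View pics/f.png

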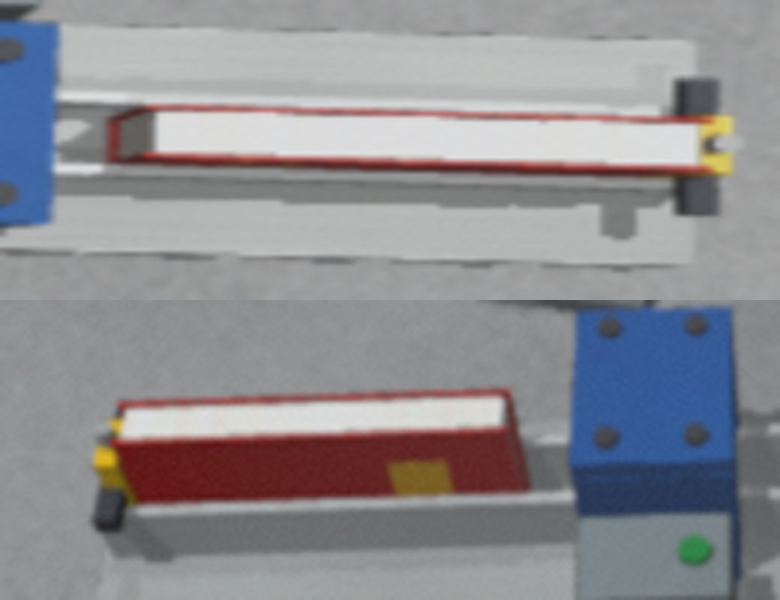

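```bash
python3 -c "
from cell import env
print(env.state()['qvel'].round(3));print(env.job_done())"
```

```text
[-0.012  0.004  0.001  0.002 -0.001  0.003]
the job is handed in; nothing more can be done
None
```

The red book is standing upright in the outfeed channel against the yellow stop. I handed the job in at about 24 s with the arm clear of everything.

- **Moves:** I lifted the book at its middle from the rack and set it in the infeed channel. I slid it part-way under the head, regripped its trailing end to push it on, then gripped it on the far side and drew it to the stop.
- **Forces:** At the bed, wrist readings stayed around 10 N or less. The sideways push on the stop rose from about 5 N of sliding friction to 15.7 N, so I estimate roughly 10 N on the stop. I eased back 0.6 mm before letting go. These are readings at the end of each move, so short peaks between them would not show.
- **Last checks:** The final pictures show the book upright, in line with the channel and touching the stop. The contact point was 148.7 mm of travel, against about 150 mm predicted from the camera images. Wrist force was near zero after release.
- **Not checked:** I did not measure the final gap to the stop from the images. I relied on the felt contact and the picture. I did not re-measure the other objects after the job either. No unexpected contact showed in the forces.

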